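# Unlock the strap jig and hold its sprung jaw open at the width marker

### The arm

A 7-joint arm with a two-finger parallel gripper is mounted at the origin on a cart in front of the work surface, level with it; the furniture and walls round the work are solid. World frame = base frame: x ahead of the robot, y to its left, z up, the work surface at z = 0. Lengths are in m, angles in rad, forces in N, time in s.
With the tool pointing down it reaches from about 0.35 to 0.9 m from the base axis. Payload 19.9 kg.
Tool frame: the origin (TCP) lies between the finger pads; the fingertips stand 11 mm ahead of it and the grasp point (between the pads) lies 8 mm behind it (nose_length is the distance from the TCP to the fingertips, in m); z points along the fingers, y is the line along which they close (so a half turn about z gives the same grasp; the last joint's range is limited). The gripper opens to 85 mm and grips with 20 to 120 N. Pads are 22 mm wide; open, the fingers measure 114 mm over their backs; the gripper's body (76 mm by 85 mm) begins 54 mm behind the grasp point. The pads swing forward as they close: fully open they stand 13 mm farther back than shut.
Start: joints at [1.111, 0.417, -0.01, 1.614, 0.005, 1.111, -0.053], TCP at [0.254, -0.571, 0.242] pointing down, gripper open.
Joint ranges: [-2.81, 2.81], [-0.39, 2.02], [-1.27, 1.25], [0.06, 2.57], [-1.19, 4.33], [0.19, 2], [-2.82, 2.82]. Speed limits (rad/s): [1.89, 1.89, 2.39, 2.39, 3.01, 3.01, 3.01].

### API

Orientations are given as a unit quaternion [x, y, z, w].
In Python, from cell import move_pose, move_l, goto_joints, release, clamp, hold, solve_ik, snapshot, camera_params, PlanningError, finish_job, read_time_s, read_qpos, read_joint_vel, read_joint_torque, read_tcp_pos, read_ee_rot, read_force, read_ft_torque, read_grip_width, read_finger_force, nose_length gives the robot as it stands. The module is installed in compiled form; this text tells all that it offers. Calls block until the motion is done:
- move_pose(position, orientation): joint-space move of the TCP to a pose.
- move_l(position, rotation=None, v=0.15, stop_force=None): straight line of the TCP; rotation=None keeps the orientation; v is the mean speed in m/s. With stop_force (N) it stops when the force on the tool has changed by that much, and returns True; else False.
- goto_joints(angles): joint-space move.
- release() and clamp(grasp_force=None): open the fingers fully, or close them until they stop; grasp_force is the grip in N (None keeps the last).
- hold(seconds).
- solve_ik(position, orientation): joint angles nearest the present ones, or None.
- snapshot(name): name is "scene" or "top"; returns (picture, depth): 400x640x3 uint8, blue, green, red; 400x640 float32, m along the optical axis (not along the pixel's ray), 0 where there is no reading.
- camera_params(name): a dict with "fov_y" (degrees; the focal length in pixels is half the picture's height over the tangent of half this angle, whatever the lens; pixels are square), "cx", "cy" (the principal point, pixels), "distortion" ([k1, k2, p1, p2, k3] as OpenCV has them; the pictures are not rectified), "cam_to_world" (4x4, takes a point from camera to world coordinates). Camera axes: x right, y up, looking along -z (the intrinsics and any distortion apply to the point x, -y, -z); pixel columns grow to the right and rows downward; lengths in m; the calibration is good to about 2 mm. A picture is of the moment at which its call begins. camera_params takes no time and is no camera call.
A pose or a line that the arm cannot do raises PlanningError and nothing moves.
- finish_job(): hands the job in; it is judged then, once.
Readings, each from a call of its own:
- read_time_s(): time.
- read_qpos(): joint angles.
- read_joint_vel(): joint speeds.
- read_joint_torque(): joint torques, N m.
- read_tcp_pos(): TCP position.
- read_ee_rot(): TCP orientation.
- read_force(): force on the tool from outside, world axes, zero at the start.
- read_ft_torque(): the same for the moment, N m.
- read_grip_width(): finger opening in m.
- read_finger_force(): force on a finger pad.
Only numpy, scipy, OpenCV 4.12 (cv2) and the standard library are available. Lean on these libraries where they do the work, as an engineer would, in place of code of your own. Each camera call takes 0.05 s, during which the arm holds its last target. There are 200 camera calls.

### The job

Unlock the strap jig: turn the orange bayonet knob anticlockwise (seen from above) until its wing lies in line with the jig, lift it out and set it down in the green tray without dropping it. Then pull the jig's black handle out against the spring until the jaw's yellow pointer stands level with the red width marker, and keep holding it there by the handle: the program finishes while still holding. Leave the red marker where it is set and do not disturb the spool, the wax block or the loose silver buckle with the white tip beside the jig.

Things in the scene. Friction and masses are not known exactly. Their poses are not given: they have to be found in the camera images.
- jig: Strap clamping jig fixed to the bench: grey base 200 x 120 x 12 mm, origin at the centre of its underside. Its x axis is the long axis and slide direction, pointing away from the handle end (-x, facing the robot). The fixed blue jaw block spans x 20 to 85, y -32 to 32 mm, top at z = 52 mm; the knob's keyhole in its top is at x = 50, y = 0, its slot along x. A scale rail runs along the +y edge.
- lock_knob: Orange bayonet knob, 70 g, 76 mm long; origin at the bottom tip of its spigot, z up. Spigot 10 mm diameter; steel cross lug 34 x 7 mm, 20 to 27 mm up, along x like the wing; flange 30 mm diameter, 36 to 42 mm up, resting on the block; wing 44 mm along x, 14 mm thick, 42 to 76 mm up. Locked at the start: the lug is caught under the block's top and the spigot blocks the jaw's tongue.
- knob_grip (a point): Where to grasp the wing, across its 14 mm (this y; x runs along it): on the axis, 12 mm under its top, 22 mm above the flange, 64 mm above the spigot tip. At the start the wing stands 63 to 90 degrees clockwise of the jig's x (from above). It turns anticlockwise to a stop 4 degrees past that line; within 8 degrees of the line it lifts straight out (40 mm clears). Clockwise it never comes free.
- tray: Green open tray fixed to the bench, 120 x 120 mm outside, 28 mm high, wall and floor 4 mm; origin at the centre of its underside. The knob may lie or stand in it.
- jaw: Sprung sliding jaw of the jig: low steel tongue (top at z = 26 mm), blue jaw 64 mm wide with a yellow pointer, black pull handle. Its origin is the jig's origin when closed; it slides along the jig's -x by up to 60 mm; 0.3 kg. A spring pulls it shut with about 5.5 N closed, plus 1.8 N per 10 mm, and shuts it if let go.
- pull_handle (a point): Centre of the black pull handle, a block 16 mm thick along the jig's x, 64 mm wide along its y, 34 mm high (z 46 to 80 mm above the bench); the point is at z = 63 mm, 65 mm to the -x of the jig's origin when closed. Grasp it from above across the 16 mm; behind it 57 mm is free to the blue jaw. Axes as the jig's.
- pointer (a point): Outer end of the jaw's yellow pointer, a 3 mm thick upright fin at the +y end of the jaw, at the top of the fin (z = 50 mm). Axes as the jig's.
- mark (a point): Inner end of the red width marker's upright 3 mm fin, top of the fin (z = 50 mm). The marker sits on the rail 22 to 42 mm to the jig's -x of the pointer's closed place; the pointer is at the mark when both have the same jig x. Axes as the jig's.
- spool: White thread spool standing on the bench, bystander, about 54 mm wide and 60 mm high; origin at its underside.
- wax: Yellow wax block, bystander, 36 x 55 x 23 mm; origin at its underside.
- buckle: Silver ladder buckle with a white tip lying on the bench to the right of the jig, bystander, 25 x 68 x 7 mm, long along its y; origin at its underside.
Mind the look-alikes: they are no part of the job. There is more than one size of the lock_knob; the job needs the larger.

How it is judged:
By the outcome, as a careful person would: the job done as asked, in the order asked, and still so for the second after the job is handed in, while the arm keeps its last pose, push and grip.
It also fails if it takes over 51 s, if anything falls off the work surface, if the arm or the gripper's body presses on something with over 40 N, if the wrist force passes 120 N, or if a joint passes its speed limit or range.

## Working session

There is one attempt and no reset: what is moved stays moved. The work goes in short steps, each a Python script; the robot and the scene stay as the last script left them, time stands still between calls to the robot, and variables do not carry over. Pictures are saved under pics/ and viewed, at most 10 in all, crops included, and the job is handed in when it is done.

```bash
mkdir -p pics
cat > h.py <<'E'
import numpy as np, cv2
from cell import *
def cloud(name):
    im,d=snapshot(name); p=camera_params(name)
    f=200/np.tan(np.radians(p["fov_y"])/2)
    K=np.array([[f,0,p["cx"]],[0,f,p["cy"]],[0,0,1.]])
    h,w=d.shape
    uv=np.stack(np.meshgrid(np.arange(w),np.arange(h)),-1).reshape(-1,1,2).astype(float)
    n=cv2.undistortPoints(uv,K,np.array(p["distortion"],float)).reshape(h,w,2)
    P=np.stack([n[...,0]*d,-n[...,1]*d,-d,np.ones_like(d)],-1)@np.array(p["cam_to_world"]).T
    P=P[...,:3]; P[d==0]=np.nan
    return im,P
E
python3 - <<'E'
from h import *
for n in("scene","top"):
    im,P=cloud(n); cv2.imwrite(f"pics/{n}0.png",im); np.save(f"{n}0.npy",P)
    p=camera_params(n); print(n,p["fov_y"],p["distortion"],np.round(p["cam_to_world"],3).tolist())
print(read_time_s(),read_ee_rot(),read_tcp_pos(),nose_length)
E
```

```text
scene 46.202932452888454 [-0.05164184  0.          0.          0.          0.        ] [[-0.76, 0.455, -0.464, 0.106], [-0.65, -0.55, 0.524, 0.615], [-0.017, 0.7, 0.714, 0.736], [0.0, 0.0, 0.0, 1.0]]
top 52.71078167493686 [-0.03407338  0.          0.          0.          0.        ] [[0.005, 0.986, -0.166, 0.409], [-1.0, 0.004, -0.009, 0.117], [-0.009, 0.166, 0.986, 0.939], [0.0, 0.0, 0.0, 1.0]]
0.1 [ 9.78262597e-01  2.07369199e-01 -1.42435488e-04 -5.34435283e-04] [ 0.25346214 -0.57098436  0.24173351] 0.011
```

View pics/scene0.png

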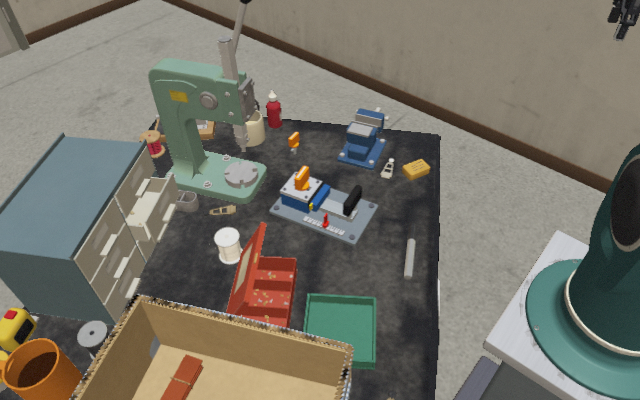

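View pics/top0.png

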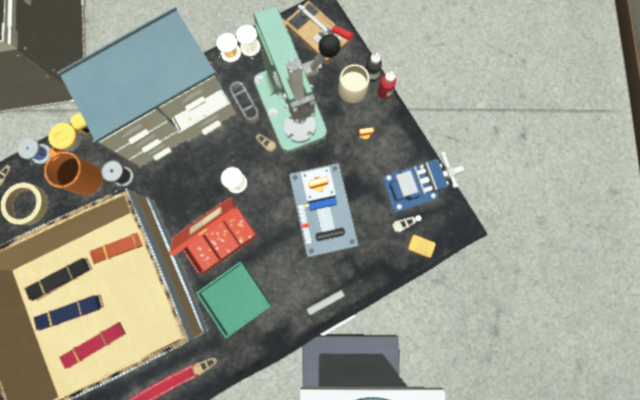

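```bash
cat > m.py <<'E'
from h import *
def rect(Q):
    (c,s,a)=cv2.minAreaRect((Q[:,:2]*1000).astype(np.float32)); return np.round(c,1),np.round(s,1),round(a,1)
def masks(im,P):
    hsv=cv2.cvtColor(im,cv2.COLOR_BGR2HSV).astype(int); H,S,V=hsv[...,0],hsv[...,1],hsv[...,2]
    return H,S,V,P[...,2]
E
python3 - <<'E'
from m import *
ims=[]
for n,w in(("top",(285,355,155,265)),("scene",(265,385,160,245))):
    im=cv2.imread(f"pics/{n}0.png");P=np.load(f"{n}0.npy")
    H,S,V,z=masks(im,P)
    x0,x1,y0,y1=w; R=np.zeros(z.shape,bool);R[y0:y1,x0:x1]=1
    for nm,m in dict(base=(abs(z-.012)<.004),blocktop=(abs(z-.052)<.004),orange=(H>5)&(H<22)&(S>150)&(V>120)&(z>.045),
      wingtop=(H>5)&(H<22)&(S>150)&(z>.087), handletop=(abs(z-.08)<.006)&(V<70),red=((H<5)|(H>174))&(S>150)&(z>.02),yellow=(H>22)&(H<34)&(S>140)&(z>.02),blue=(H>100)&(H<125)&(S>120)&(z>.045)).items():
        Q=P[R&m]; Q=Q[~np.isnan(Q[:,0])]
        if len(Q)>2: print(n,nm,len(Q),rect(Q),np.round(np.median(Q,0)*1000,1),"zmax",round(np.nanmax(Q[:,2])*1000,1))
    R[:]=0
    x0,x1,y0,y1={"top":(190,280,255,340),"scene":(295,385,285,375)}[n];R[y0:y1,x0:x1]=1
    Q=P[R&(H>65)&(H<90)&(S>100)];print(n,"tray",len(Q),rect(Q),np.round(np.nanpercentile(Q[:,2],[2,50,98])*1000))
    x0,x1,y0,y1=w if n=="scene" else (285,395,115,265)
    ims.append(cv2.resize(im[y0-30*(n=="scene"):y1,x0:x1],None,fx=3.3,fy=3.3,interpolation=cv2.INTER_CUBIC))
h=max(i.shape[0] for i in ims)
cv2.imwrite("pics/crop0.png",np.hstack([cv2.copyMakeBorder(i,0,h-i.shape[0],0,0,0) for i in ims]))
E
```

```text
top base 2420 (array([551.5, 110.3]), array([200.1, 120. ]), 12.9) [533.7  92.8  12.1] zmax 16.0
top blocktop 713 (array([555.7, 121.9]), array([159.3,  82.5]), 10.2) [589.1 120.9  51.7] zmax 56.0
top orange 46 (array([593.3, 120.5]), array([ 1. , 35.9]), 15.6) [593.4 120.7  77.7] zmax 91.7
top wingtop 8 (array([592.9, 121.7]), array([ 0.7, 33.3]), 14.8) [592.8 121.7  88.6] zmax 91.7
top handletop 33 (array([486.5,  94.9]), array([11.7, 54.6]), 13.0) [486.4  92.4  79.3] zmax 83.4
top red 10 (array([509.8, 149.9]), array([2.4, 9. ]), 3.1) [510.  149.9  29.7] zmax 46.5
top yellow 14 (array([593.2, 118. ]), array([ 4. , 31.5]), 20.5) [592.4 119.6  60. ] zmax 94.7
top blue 183 (array([559. , 111.8]), array([15.6, 61.9]), 13.5) [558.6 111.7  47.8] zmax 51.4
top tray 2900 (array([345.8, 307.8]), array([115.6, 117.1]), 36.1) [ 1.  4. 29.]
scene base 2022 (array([598.5,  53.3]), array([265.1, 252.4]), 13.0) [527.6 122.2  12.7] zmax 16.0
scene blocktop 713 (array([555.7, 118.3]), array([162.1,  82.5]), 7.0) [580.6 125.9  52.4] zmax 56.0
scene orange 233 (array([563.3, 190. ]), array([ 33.9, 220. ]), 29.8) [593.  125.   79.7] zmax 134.9
scene wingtop 81 (array([568.1, 197.7]), array([ 16. , 211.3]), 21.4) [594.9 124.   91.9] zmax 134.9
scene handletop 200 (array([487.2,  93.3]), array([16.4, 65. ]), 12.9) [485.1  96.8  80.1] zmax 84.1
scene red 49 (array([511.3, 149.7]), array([ 8.9, 14.9]), 15.4) [510.4 152.7  31.8] zmax 51.8
scene yellow 16 (array([554.4, 145.6]), array([ 3.9, 13.7]), 51.4) [552.9 146.2  46.2] zmax 52.7
scene blue 189 (array([528. , 111.5]), array([92.3, 68.2]), 2.3) [558.4 111.2  48.7] zmax 73.7
scene tray 3412 (array([352.7, 303.5]), array([138.7, 117.4]), 28.2) [ 2.  5. 30.]
```

View pics/crop0.png

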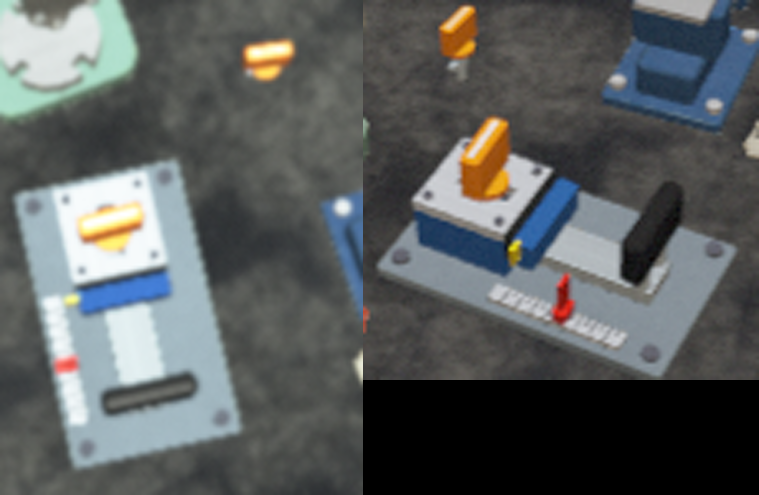

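The candidates are two orange knobs. One sits in the jig's block, at top (318,184) and scene (302,178). A smaller loose one stands on the bench, at top (366,132) and scene (294,140). The one in the jig is the right one: its wing top is at z≈92 mm, which equals 16+76, and it sits at the keyhole. The crop confirms it. The red marker is at top (304,236), the yellow pointer at top (306,221).

Next I refine the wing angle and check clearances and IK.

```bash
cat >> m.py <<'E'
def q(psi):  # tool down, closing line at yaw psi (deg)
    a=np.radians(psi+90)/2; return [np.cos(a),np.sin(a),0,0]
E
python3 - <<'E'
from m import *
C=np.array([551.5,110.3])/1000; a=np.radians(12.9); ex=np.array([np.cos(a),np.sin(a)]);ey=np.array([-ex[1],ex[0]])
kn=C+.05*ex; A=[]
for n in("top","scene"):
    P=np.load(f"{n}0.npy").reshape(-1,3);P=P[~np.isnan(P[:,0])];d=np.linalg.norm(P[:,:2]-kn,axis=1)
    for lo in(.062,.085):
        Q=P[(d<.035)&(P[:,2]>lo)&(P[:,2]<.1)]; w,v=np.linalg.eigh(np.cov(Q[:,:2].T));print(n,lo,len(Q),rect(Q),Q.mean(0)*1000,"dir",np.degrees(np.arctan(v[1,1]/v[0,1])))
    A.append(P)
    B=C
A=np.vstack(A)
tr=np.array([.347,.308])
for nm,c in(("knob",kn),("tray",tr),("handle",C-.065*ex)):
    for lo,hi in((.03,.12),(.12,.4)):
        Q=A[(A[:,2]>lo)&(A[:,2]<hi)];r=np.linalg.norm(Q[:,:2]-c,axis=1);r0=.1 if lo<.1 else 0;k=r>r0;i=r[k].argmin() ;print(nm,lo,"nearest",r[k][i],Q[k][i])
for psi in(19,103,-161,-77,13,-167):
    for p in([*kn,.073],[*kn,.2],[*tr,.06],[*(C-.105*ex),.055]):
        s=solve_ik(p,q(psi)); print(psi,np.round(p,3),None if s is None else np.round(s,2))
E
```

```text
top 0.062 174 (array([599.9, 121.6]), array([14.3, 43.4]), 15.6) [597.89350527 121.32828424  87.47682634] dir -74.01011598436273
top 0.085 133 (array([599.9, 121.6]), array([14.2, 43.4]), 15.2) [599.21674096 121.64307371  91.62947303] dir -73.45407823532891
scene 0.062 253 (array([598.1, 120.1]), array([14.5, 45.9]), 15.0) [595.23586941 123.51104562  82.67404681] dir -78.51849645738513
scene 0.085 130 (array([598.2, 120.2]), array([13.7, 45.9]), 16.0) [596.98712318 122.15498003  91.57211437] dir -74.59432417796815
knob 0.03 nearest 0.10080561700620473 [0.50517122 0.15498965 0.03115036]
knob 0.12 nearest 0.0948325795962995 [0.68706989 0.15958666 0.20958698]
tray 0.03 nearest 0.1000222032433746 [0.334768   0.40727144 0.05781037]
tray 0.12 nearest 0.0830903763591907 [0.31226596 0.38348216 0.13889865]
handle 0.03 nearest 0.10002528849004975 [0.5745774  0.14612486 0.03474871]
handle 0.12 nearest 0.19409144079938076 [0.52679564 0.28599197 0.13431931]
19 [0.6   0.121 0.073] [ 0.23  0.7  -0.66  1.75  0.54  0.88 -0.33]
19 [0.6   0.121 0.2  ] [ 0.29  0.54 -0.74  1.67  0.4   1.09 -0.23]
19 [0.3
[... 790 characters left out ...]
7  0.32  1.07 -1.85]
-77 [0.347 0.308 0.06 ] [-0.1   0.56 -0.84  2.12  0.64  0.73 -2.7 ]
-77 [0.449 0.087 0.055] [ 0.22  0.48 -0.56  2.14  0.43  0.63 -1.98]
13 [0.6   0.121 0.073] [ 0.22  0.69 -0.64  1.75  0.51  0.88 -0.42]
13 [0.6   0.121 0.2  ] [ 0.28  0.54 -0.73  1.67  0.39  1.09 -0.33]
13 [0.347 0.308 0.06 ] [ 0.06  0.68 -1.05  2.11  0.82  0.84 -1.28]
13 [0.449 0.087 0.055] [ 0.32  0.51 -0.69  2.14  0.53  0.66 -0.5 ]
-167 [0.6   0.121 0.073] [-0.97  0.92  1.08  1.79 -0.94  1.05 -2.44]
-167 [0.6   0.121 0.2  ] [-0.98  0.69  1.08  1.71 -0.66  1.16 -2.63]
-167 [0.347 0.308 0.06 ] [ 0.08  0.7  -1.09  2.11  0.85  0.86  1.84]
-167 [0.449 0.087 0.055] [-1.1   0.73  1.08  2.18 -0.93  0.82 -2.32]
```

Run:
```python
from m import *
kn=[.5995,.1213]
move_pose([.50,.10,.2],q(15.5)); print(read_time_s())
move_l([*kn,.15],v=.2); move_l([*kn,.074],v=.1,stop_force=8)
print(read_time_s(),read_tcp_pos(),read_force())
clamp(50); print(read_grip_width(),read_finger_force(),read_force(),read_time_s())
f0=np.array(read_force())
for psi in(33,51,69,87,102.9):
    move_l([*kn,.074],q(psi)); print(psi,read_time_s(),np.round(read_force(),1),np.round(read_ft_torque(),2),read_grip_width())
im,P=cloud("scene"); im2,P2=cloud("top")
c=lambda i,x,y:cv2.resize(i[y-60:y+60,x-50:x+50],None,fx=4,fy=4,interpolation=cv2.INTER_CUBIC)
cv2.imwrite("pics/turned.png",np.hstack([c(im,305,190),c(im2,320,190)]))
```

```text
2.6417
4.2667 [0.59981592 0.121519   0.07452204] [-0.30185214 -0.2058357   0.15688527]
0.013400576260538555 49.06402587890625 [-1.72010759 -0.13804714  3.43061372] 4.9167
33 5.375 [-0.7  0.4  3.7] [ 0.03 -0.02  0.06] 0.013199749468213057
51 5.8417 [-0.7  0.1  5. ] [-0.09  0.02  0.01] 0.013333403010115883
69 6.3083 [0.4 0.2 5. ] [-0.1   0.04  0.06] 0.013570745411658102
87 6.775 [ 0.1 -0.2  5.5] [-0.05  0.    0.  ] 0.01327342850842387
102.9 7.2 [ 0.9 -0.9  6.2] [-0.08  0.05  0.02] 0.013250750623657846
```

View pics/turned.png

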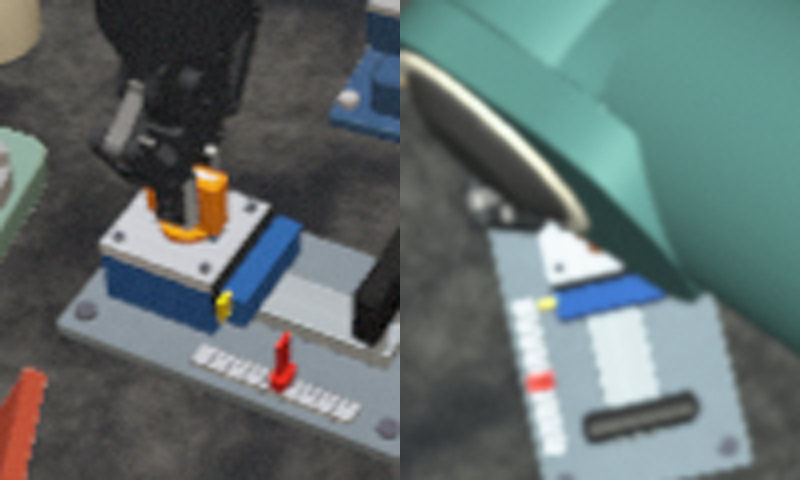

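The wing, in scene crop px (190,200), now lies along the jig. Next is the lift, with a force guard.

Run:
```python
from m import *
kn=[.5995,.1213]
s=move_l([*kn,.13],v=.06,stop_force=15); print(s,read_tcp_pos(),np.round(read_force(),1),read_grip_width())
if not s:
    move_l([.47,.10,.2],v=.2)
    t=[.353,.294]
    move_l([*t,.2],v=.2); move_l([*t,.09],v=.15)
    print(read_time_s(),np.round(read_force(),1),read_grip_width())
    im,P=cloud("scene");cv2.imwrite("pics/tray.png",cv2.resize(im[220:380,260:420],None,fx=3,fy=3))
```

```text
False [0.59933727 0.12119142 0.12961334] [-0.2 -0.5 -1. ] 0.013170824154077042
11.4417 [ 0.6 -0.3 -0.6] 0.01332857446770307
```

View pics/tray.png

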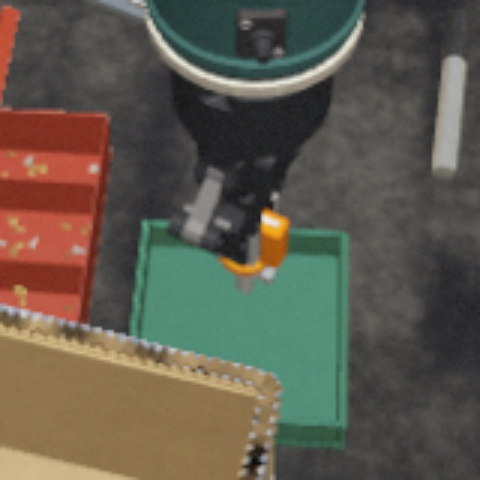

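The knob hangs upright in the grip above the tray interior, lug at crop (268,270). Now I lower it to contact and release.

Run:
```python
from m import *
t=[.353,.294]
move_l([*t,.068],v=.08)
s=move_l([*t,.055],v=.02,stop_force=3); print(s,read_tcp_pos(),np.round(read_force(),1))
hold(.2); release(); print(read_time_s(),read_grip_width())
move_l([*t,.2],v=.15); move_l([.42,.15,.2],v=.2)
im,P=cloud("scene");cv2.imwrite("pics/tray2.png",cv2.resize(im[160:380,260:420],None,fx=2.5,fy=2.5)); print(read_time_s())
```

```text
True [0.35328248 0.29420638 0.06202446] [-1.9 -0.5 10.9]
13.225 0.0853416458202503
15.2917
```

View pics/tray2.png

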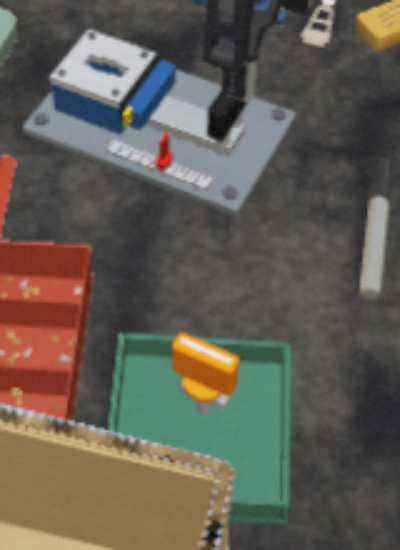

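The knob stands upright in the tray, crop (205,370), and the keyhole is empty. Now I grasp the handle and pull it most of the way.

```bash
cat >> m.py <<'E'
C=np.array([551.5,110.3])/1000; a_=np.radians(12.9); ex=np.array([np.cos(a_),np.sin(a_)]);ey=np.array([-ex[1],ex[0]])
def fins(n,im,P,save=None):
    H,S,V,z=masks(im,P); r=(P[...,:2]-C); X=r@ex*1000; Y=r@ey*1000
    reg=(abs(X)<75)&(Y>26)&(Y<62)&(z>.036)&(z<.056)
    out={}
    for nm,m in dict(yel=(H>20)&(H<36)&(S>110),red=((H<6)|(H>172))&(S>110)).items():
        k=reg&m
        if k.sum()>1:
            out[nm]=np.median(X[k]); v,u=np.nonzero(k)
            print(n,nm,k.sum(),"X med %.1f [%.1f %.1f] Y %.1f..%.1f z %.0f..%.0f"%(out[nm],X[k].min(),X[k].max(),Y[k].min(),Y[k].max(),1e3*z[k].min(),1e3*z[k].max()),"px",u.mean().round(1),v.mean().round(1))
    return out
E
python3 - <<'E'
from m import *
h=C-.065*ex
for n in("scene","top"): fins(n,cv2.imread(f"pics/{n}0.png"),np.load(f"{n}0.npy"))
move_pose([*h,.15],q(12.9)); s=move_l([*h,.057],v=.1,stop_force=10); print(s,read_tcp_pos(),read_time_s())
clamp(100); print(read_grip_width(),read_finger_force(),np.round(read_force(),1))
move_l([*(h-.034*ex),.057],v=.04); print(read_time_s(),(np.array(read_tcp_pos())[:2]-h)@ex,np.round(read_force(),1),read_grip_width())
for n in("scene","top"):
    im,P=cloud(n); fins(n,im,P); cv2.imwrite(f"pics/{n}_p.png",im); np.save(f"{n}_p.npy",P)
i=cv2.imread("pics/scene_p.png")[165:250,260:390]; cv2.imwrite("pics/pull.png",cv2.resize(i,None,fx=6,fy=6,interpolation=cv2.INTER_CUBIC))
E
```

```text
scene yel 20 X med 9.1 [6.2 16.3] Y 28.2..40.3 z 38..53 px 310.6 205.8
scene red 22 X med -30.9 [-32.7 -28.7] Y 40.7..52.9 z 37..52 px 325.2 217.4
top red 6 X med -31.1 [-31.3 -30.2] Y 42.7..51.9 z 40..54 px 304.7 224.2
False [0.4884657  0.09588813 0.05749469] 17.6333
0.014595805744305398 97.46562838554382 [-7.1 -2.5 12.6]
19.2833 -0.03256951245858891 [ 9.5  1.8 -6.5] 0.014471971367408187
scene yel 15 X med -22.7 [-24.7 -14.9] Y 27.6..38.1 z 39..52 px 324.5 210.8
scene red 27 X med -31.1 [-32.8 -28.8] Y 37.9..52.2 z 37..52 px 325.4 217.4
```

View pics/pull.png

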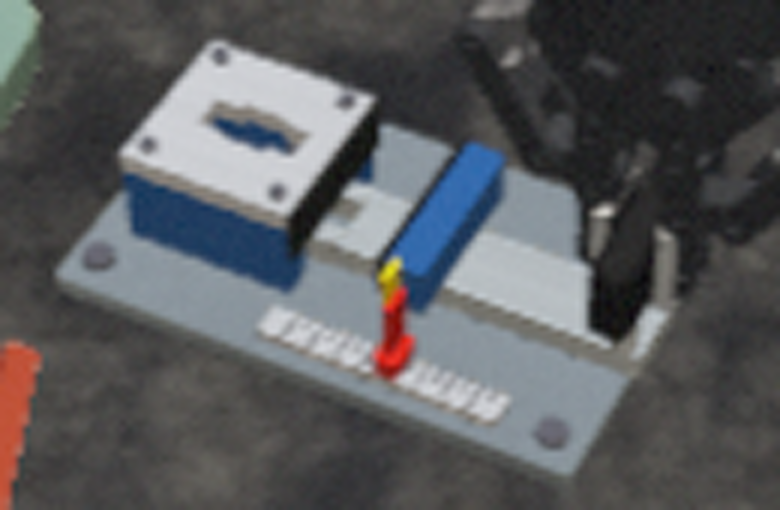

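The pointer, crop (390,275), is behind the red fin in this view. Measured along the jig there are about 8 mm to go. I move most of that and check again.

Run:
```python
from m import *
h=C-.065*ex
move_l([*(h-.0415*ex),.057],v=.02); hold(.3); print(read_time_s(),(np.array(read_tcp_pos())[:2]-h)@ex,np.round(read_force(),1),read_grip_width())
L=[]
for k in range(8):
    im,P=cloud("scene"); L.append((im,P)); o=fins("scene",im,P)
im=np.mean([l[0] for l in L],0).astype(np.uint8); P=np.nanmedian([l[1] for l in L],0)
cv2.imwrite("pics/p2.png",im);np.save("p2.npy",P)
big=cv2.resize(im[185:235,295:365],None,fx=11,fy=11,interpolation=cv2.INTER_CUBIC)
# overlay: lines along jig y at z=50mm for several jig x
p=camera_params("scene");f=200/np.tan(np.radians(p["fov_y"])/2);K=np.array([[f,0,p["cx"]],[0,f,p["cy"]],[0,0,1.]])
M=np.linalg.inv(np.array(p["cam_to_world"]));M=np.diag([1,-1,-1,1.])@M
def proj(X,Y,Z):
    w=np.r_[C+X*ex+Y*ey,Z]; return cv2.projectPoints(w[None],cv2.Rodrigues(M[:3,:3])[0],M[:3,3],K,np.array(p["distortion"],float))[0].ravel()
for X in(-35,-31,-27):
    A,B=[tuple(int(t) for t in ((proj(X/1e3,Y,.05)-[295,185]+.5)*11)) for Y in(.02,.07)]
    cv2.line(big,A,B,(255,255,0) if X!=-31 else (255,0,255),1)
cv2.imwrite("pics/p2big.png",big)
```

```text
20.2083 -0.03988241692724004 [12.5  2.2 -8.4] 0.014491973700421587
scene yel 13 X med -30.8 [-32.7 -24.1] Y 27.8..38.8 z 44..52 px 328.1 211.8
scene red 21 X med -31.1 [-32.4 -28.0] Y 42.0..52.3 z 37..52 px 325.1 217.6
scene yel 14 X med -31.1 [-32.4 -24.4] Y 28.4..39.4 z 41..54 px 328.1 212.0
scene red 21 X med -30.9 [-32.2 -28.6] Y 40.8..52.4 z 36..53 px 325.0 217.7
scene yel 14 X med -31.3 [-32.0 -24.0] Y 27.7..38.6 z 41..54 px 328.1 212.0
scene red 22 X med -31.0 [-32.1 -28.7] Y 40.9..53.0 z 36..51 px 325.1 217.8
scene yel 14 X med -30.9 [-32.5 -24.1] Y 27.8..38.8 z 43..52 px 328.1 212.0
scene red 20 X med -31.1 [-32.3 -28.5] Y 41.6..51.9 z 37..52 px 325.1 217.6
scene yel 13 X med -31.3 [-32.7 -24.5] Y 28.2..39.9 z 42..53 px 328.2 212.1
scene red 20 X med -30.7 [-32.1 -28.3] Y 41.9..51.9 z 37..52 px 325.0 217.4
scene yel 14 X med -31.1 [-33.2 -24.1] Y 27.8..41.1 z 41..53 px 328.1 212.0
scene red 22 X med -31.2 [-32.7 -28.7] Y 42.2..52.6 z 36..52 px 325.1 217.8
scene yel 14 X med -31.0 [-32.2 -24.5] Y 27.9..38.5 z 42..52 px 328.1 212.0
scene red 20 X med -31.2 [-32.8 -28.2] Y 39.9..53.1 z 38..53 px 325.2 217.4
scene yel 14 X med -30.9 [-32.0 -24.4] Y 28.4..37.9 z 41..53 px 328.1 212.0
scene red 23 X med -31.1 [-32.6 -29.0] Y 41.5..52.6 z 36..53 px 325.1 217.9
```

View pics/p2big.png

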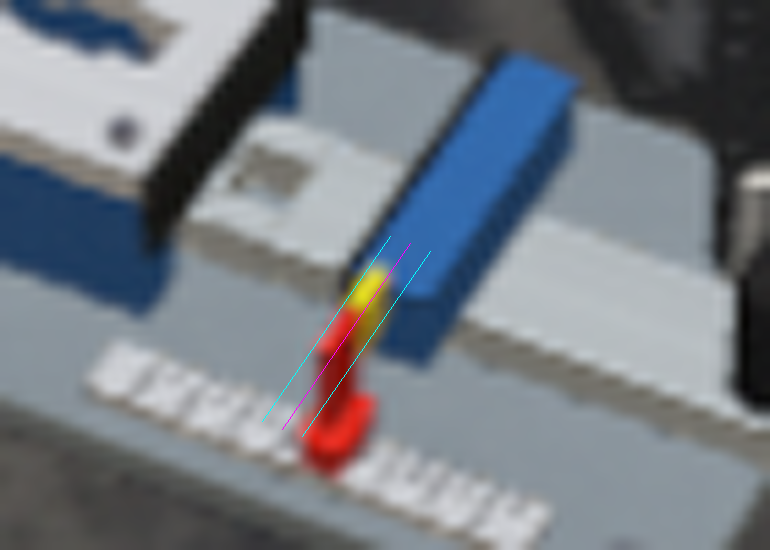

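Run:
```python
from m import *
im=cv2.imread("pics/p2.png");P=np.load("p2.npy")
H,S,V,z=masks(im,P);r=P[...,:2]-C;X=r@ex*1e3;Y=r@ey*1e3
for nm,m in dict(yel=(H>20)&(H<36)&(S>110),red=((H<6)|(H>172))&(S>110)).items():
    k=m&(abs(X)<60)&(Y>26)&(Y<62)&(z>.03)&(z<.056)
    for v,u in zip(*np.nonzero(k)): print(nm,u,v,"X %.1f Y %.1f z %.1f V %d"%(X[v,u],Y[v,u],z[v,u]*1e3,V[v,u]))
```

```text
yel 327 210 X -24.4 Y 28.4 z 45.1 V 136
yel 328 210 X -26.7 Y 28.3 z 46.1 V 212
yel 329 210 X -30.7 Y 31.9 z 51.5 V 209
yel 327 211 X -24.8 Y 29.1 z 43.0 V 200
yel 328 211 X -29.5 Y 33.7 z 49.8 V 221
yel 329 211 X -31.2 Y 32.7 z 49.6 V 166
yel 327 212 X -29.7 Y 38.6 z 51.7 V 204
yel 328 212 X -31.6 Y 37.8 z 51.8 V 193
yel 329 212 X -31.7 Y 33.8 z 48.1 V 129
yel 328 213 X -31.6 Y 38.0 z 49.1 V 151
yel 329 213 X -31.9 Y 34.2 z 45.6 V 127
yel 328 214 X -31.6 Y 37.9 z 46.1 V 140
yel 329 214 X -31.6 Y 33.7 z 42.0 V 118
yel 328 215 X -31.6 Y 38.0 z 43.2 V 126
red 326 213 X -29.0 Y 41.5 z 51.4 V 200
red 326 214 X -29.8 Y 43.1 z 50.3 V 213
red 325 215 X -29.7 Y 47.1 z 51.3 V 215
red 326 215 X -31.5 Y 46.4 z 51.5 V 181
red 324 216 X -28.7 Y 49.5 z 50.2 V 212
red 325 216 X -30.3 Y 48.3 z 49.8 V 198
red 326 216 X -31.8 Y 47.0 z 49.3 V 115
red 324 217 X -29.5 Y 51.1 z 49.3 V 126
red 325 217 X -31.8 Y 51.2 z 50.6 V 134
red 326 217 X -31.8 Y 47.1 z 46.4 V 127
red 324 218 X -29.7 Y 51.6 z 46.9 V 132
red 325 218 X -31.7 Y 51.0 z 47.3 V 130
red 326 218 X -31.4 Y 46.4 z 42.6 V 126
red 324 219 X -29.3 Y 50.9 z 43.1 V 132
red 325 219 X -31.7 Y 51.1 z 44.4 V 130
red 326 219 X -31.5 Y 46.7 z 39.9 V 126
red 324 220 X -29.5 Y 51.3 z 40.6 V 131
red 325 220 X -31.8 Y 51.5 z 41.9 V 130
red 326 220 X -31.4 Y 46.5 z 36.8 V 129
red 327 220 X -31.8 Y 42.9 z 33.2 V 150
red 324 221 X -29.4 Y 51.2 z 37.4 V 137
red 325 221 X -31.4 Y 50.7 z 38.0 V 129
red 326 221 X -31.8 Y 47.3 z 34.7 V 154
red 327 221 X -32.0 Y 43.4 z 30.8 V 213
red 324 222 X -29.1 Y 50.8 z 33.9 V 152
red 325 222 X -31.7 Y 51.5 z 35.9 V 137
red 326 222 X -31.6 Y 47.0 z 31.3 V 192
red 324 223 X -29.2 Y 51.0 z 31.1 V 164
red 325 223 X -31.7 Y 51.5 z 32.9 V 180
```

Both fins' -x faces stand at jig x ≈ -31.7 mm, so pointer and marker are level. The grip is firm, so I hand it in.

Run:
```python
from m import *
im,P=cloud("scene"); fins("scene",im,P); print(read_time_s(),read_finger_force(),read_tcp_pos())
print(finish_job())
```

```text
scene yel 14 X med -31.0 [-32.5 -24.0] Y 27.6..38.7 z 41..53 px 328.1 212.0
scene red 21 X med -31.1 [-32.3 -28.3] Y 42.3..52.1 z 36..53 px 325.1 217.6
20.6583 97.59529709815979 [0.44925404 0.0868709  0.05731753]
the job is handed in; nothing more can be done
None
```

The job is handed in at 20.7 s: the knob was turned, lifted out and left standing in the green tray, and the arm still holds the handle with the pointer level with the red marker to within about 0.2 mm as measured.

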